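Put the red-lidded sprinkles on offer: set the price rail, turn the jar stand and hold it

ROBOT

A 6-joint arm with a two-finger parallel gripper is mounted at the origin on a cart in front of the work surface, level with it; the furniture and walls round the work are solid. World frame = base frame: x ahead of the robot, y to its left, z up, the work surface at z = 0. Lengths are in m, angles in rad, forces in N, time in s.
With the tool pointing down it reaches from about 0.425 to 0.95 m from the base axis. Payload 14.7 kg.
Tool frame: the origin (TCP) lies at the very end of the fingers, on their centre line; the grasp point (between the pads) lies 19 mm behind it; z points along the fingers, y is the line along which they close (so a half turn about z gives the same grasp; the last joint's range is limited). The gripper opens to 85 mm and grips with 20 to 120 N. Pads are 22 mm wide; open, the fingers measure 114 mm over their backs; the gripper's body (76 mm by 85 mm) begins 54 mm behind the grasp point. The pads swing forward as they close: fully open they stand 13 mm farther back than shut.
Start: joints at [1.175, 0.48, 1.596, -0, 1.065, -0.047], TCP at [0.222, 0.611, 0.231] pointing down, gripper open.
Joint ranges: [-2.75, 2.75], [-0.82, 2.05], [0.23, 2.67], [-1.56, 4.7], [0.09, 2.69], [-2.92, 2.92]. Speed limits (rad/s): [1.89, 1.89, 2.39, 3.01, 3.01, 3.01].

INTERFACE

Orientations are given as a rotation vector (axis times angle).
In Python, from bench import sense, capture, calibration, finish_job gives the robot as it stands. The module is installed in compiled form; this text tells all that it offers.
- The arm moves only by the shell command python3 -m crank 'ROWS' [OPENING]. ROWS is a JSON list of rows, 1 to 8 of them, each of 4 numbers: dx, dy, dz in m, then a turn about the tool's z in rad; each row shifts and turns the commanded pose from where the row before left it, along the tool's axes as they then stand; what a row does not reach is not made up. A row lasts 1/12 s, in which the tool goes at most 0.0417 m and 0.125 rad, less where a joint would pass 70% of its speed; a pose out of reach is approached as far as the arm can. OPENING is the finger opening in m, set as the command begins (- or left out keeps the last). The fingers move at their own pace and stop on an object; the grip force is fixed at half the most. Time passes only in rows, so rows that do not move let the fingers close. It prints the time, the measured TCP pose, the force, the opening and the grip force at its end.
- sense(): the state, without advancing time (a new reading comes with each control period).
- capture(name): name is "side" or "top"; returns (picture, depth): 480x640x3 uint8, red, green, blue; 480x640 float32, m along the optical axis (not along the pixel's ray), 0 where there is no reading.
- calibration(name): a dict with "vertical_fov" (degrees; the focal length in pixels is half the picture's height over the tangent of half this angle, whatever the lens; pixels are square), "cx", "cy" (the principal point, pixels), "rvec" (rotation vector, rad) and "tvec" (3), from world to camera coordinates, as OpenCV has them. Camera axes: x right, y down, z forward; pixel columns grow to the right and rows downward; lengths in m; the calibration is good to about 2 mm. A picture is of the moment at which its call begins. calibration takes no time and is no camera call.
- finish_job(): hands the job in; it is judged then, once.
The state is a dict: "clock": time; "joints": joint angles; "qvel": joint speeds; "joint_torque": joint torques, N m; "eef_pos": TCP position; "eef_rot": TCP orientation; "ft_force": force on the tool from outside, world axes, zero at the start; "wrist_torque": the same for the moment, N m; "gripper_width": finger opening in m; "grasp_force": force on a finger pad.
Only numpy, scipy, OpenCV 4.12 (cv2) and the standard library are available. Lean on these libraries where they do the work, as an engineer would, in place of code of your own. Each camera call takes 0.05 s, during which the arm holds its last target. There are 200 camera calls.

TASK

The red-lidded sprinkles are on offer. First set the price rail on the table flush against the front edge of the jar stand's square white plinth (the front is the side towards you), in the middle of that edge with its yellow ticket side facing out; then turn the stand until the red-lidded jar is squarely at the front, behind the middle of the rail, and finish with the wooden handle still firmly in your grip, holding the stand still so that I can stick the price on the lid. Do not touch the jars, and leave the other things on the table where they are.

Things in the scene. Friction and masses are not known exactly. Their poses are not given: they have to be found in the camera images.
- plinth: square white plinth of the jar stand, 160 x 160 mm and 14 mm high, fixed to the table; origin at the centre of its underside, z up; its front edge, which the rail goes against, is the face at x = -80 mm in its own frame (-x points roughly towards the robot), and y runs along that edge
- carousel: turntable on the plinth: wooden disc 152 mm across, top 26 mm above the table, with 4 chrome wire rings for jars (centres 46 mm from the axis along its own +x, -x, +y, -y; 2 mm play), a column 11 mm thick and a handle on top. Origin on the turning axis, over the plinth's centre, 18 mm above the table. Turns both ways without stops, bearing friction 0.04 N m, stays where left
- handle: wooden crossbar handle on top of the turntable's column, rigid with the turntable: 84 mm long along its own x (which is the turntable's x), 16 mm wide along y, 18 mm high; origin on the turning axis at the bar's underside, 182 mm above the table
- handle_grip (a point): centre of the handle bar, on the turning axis, 191 mm above the table
- jar_red: free-standing sprinkle jar with a red screw lid, 45 mm across and 96 mm tall, upright in one of the four wire rings of the turntable; origin at the centre of its underside. The jar on offer
- jar_green_a: free-standing sprinkle jar with a green screw lid, 45 mm across and 96 mm tall, upright in one of the four wire rings of the turntable; origin at the centre of its underside
- jar_green_b: free-standing sprinkle jar with a green screw lid, 45 mm across and 96 mm tall, upright in one of the four wire rings of the turntable; origin at the centre of its underside
- jar_green_c: free-standing sprinkle jar with a green screw lid, 45 mm across and 96 mm tall, upright in one of the four wire rings of the turntable; origin at the centre of its underside
- price_rail: straight aluminium price rail, loose, 150 mm long along its own y, 26 mm deep along x, 26 mm high, about 0.12 kg, vertical faces, black end caps; the yellow ticket strip is in the front face at x = -13 mm, the plain back face at x = +13 mm goes against the plinth; origin at the centre of its underside
- rail_back_left (a point): point on the price rail's back face, 70 mm along +y from its middle, 7 mm above its underside
- rail_back_right (a point): point on the price rail's back face, 70 mm along -y from its middle, 7 mm above its underside
- mint_box_0: red carton standing upright, 49 x 73 x 122 mm, right of the stand; bystander; origin at the centre of its underside
- choc_bar_2: brown and gold chocolate bar lying flat, 58 x 149 x 13 mm, right of the stand; bystander; origin at the centre of its underside
- tape_roll: roll of brown tape lying flat, 93 x 91 x 48 mm, at the left; bystander; origin at the centre of its underside
- price_stamp: wooden hand stamp standing upright, 33 x 58 x 76 mm, behind the rail's first place; bystander; origin at the centre of its underside
Mind the look-alikes: they are no part of the job. What is shaped like the jar_green_c but purple is not meant.

How it is judged:
By the outcome, as a careful person would: the job done as asked, in the order asked, and still so for the second after the job is handed in, while the arm keeps its last pose, push and grip.
It also fails if it takes over 67 s, if anything falls off the work surface, if the arm or the gripper's body presses on something with over 40 N, if the wrist force passes 120 N, or if a joint passes its speed limit or range.

## Working session

There is one attempt and no reset: what is moved stays moved. The work goes in short steps, Python scripts to look and compute and a shell command to move; the robot and the scene stay as the last step left them, time stands still between calls to the robot, and variables do not carry over. Pictures are saved under pics/ and viewed, at most 10 in all, crops included, and the job is handed in when it is done.

```bash
mkdir -p pics
cat > h.py <<'E'
import numpy as np, cv2
from bench import sense, capture, calibration
def cam(n):
    c=calibration(n); f=240/np.tan(np.radians(c["vertical_fov"])/2)
    R=cv2.Rodrigues(np.array(c["rvec"],float))[0]; t=np.array(c["tvec"],float)
    return f,c["cx"],c["cy"],R,t
def ray(n,uv,z):
    f,cx,cy,R,t=cam(n); uv=np.atleast_2d(np.array(uv,float))
    d=np.c_[(uv[:,0]-cx)/f,(uv[:,1]-cy)/f,np.ones(len(uv))]@R
    o=-R.T@t
    return o+d*((z-o[2])/d[:,2])[:,None]
def cloud(n,dep):
    f,cx,cy,R,t=cam(n); v,u=np.mgrid[:480,:640]
    p=np.stack([(u-cx)/f*dep,(v-cy)/f*dep,dep],-1)
    return (p-t)@R
E
python3 - <<'E'
from h import *
for n in("side","top"):
    p,d=capture(n); np.savez(f"/tmp/{n}0.npz",p=p,d=d); cv2.imwrite(f"pics/{n}0.png",p[:,:,::-1]); print(n,calibration(n), (d>0).mean())
print(sense())
E
```

```text
side {'vertical_fov': 54.873602536560036, 'cx': 322.99073013768634, 'cy': 243.5454617163693, 'rvec': array([ 1.94250547, -0.10085938,  0.07085864]), 'tvec': array([-0.52331123,  0.11656156,  1.28094092])} 0.8228352864583334
top {'vertical_fov': 50.76828582671519, 'cx': 322.07918532623546, 'cy': 239.92513552352375, 'rvec': array([ 2.13269875, -2.19085524,  0.11707208]), 'tvec': array([-0.05857271,  0.52995817,  1.17695613])} 0.9959537760416667
{'clock': 0.1, 'joints': array([ 1.17541710e+00,  4.80785058e-01,  1.59678821e+00, -2.37572584e-06,
        1.06510234e+00, -4.65814552e-02]), 'qvel': array([ 7.25451411e-06, -6.93794720e-04, -1.69015472e-03,  1.17957134e-05,
        6.96638163e-04,  1.04127823e-03]), 'joint_torque': array([ 8.51703626e-04, -9.52256370e+01, -4.31039393e+01, -1.16174760e-04,
        5.33325656e-03, -1.13036547e-04]), 'eef_pos': array([0.22198099, 0.61054009, 0.23073467]), 'eef_rot': array([-5.45074439e-01, -3.09370601e+00,  1.66032526e-03]), 'ft_force': array([-0.23017336,  0.54878153,  0.70296376]), 'wrist_torque': array([-0.01727449, -0.02241656,  0.00461142]), 'grasp_force': 0.0, 'gripper_width': 0.08497134763351474}
```

View pics/top0.png

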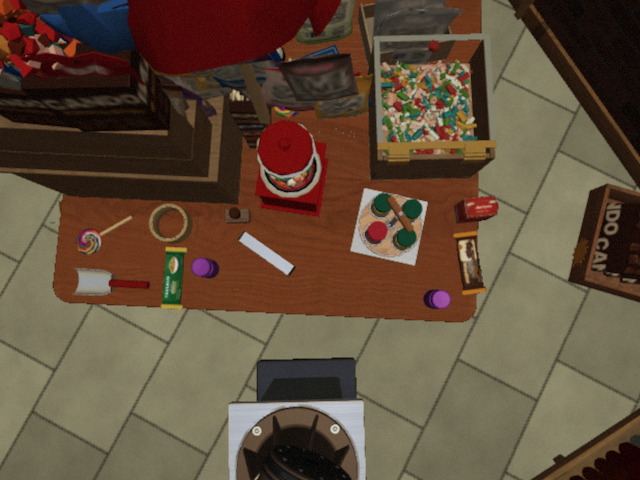

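View pics/side0.png

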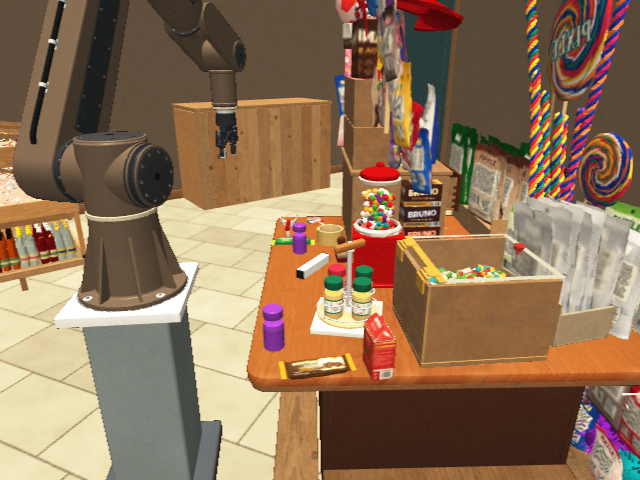

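Top view: white plinth about (388,227), red lid (376,232), handle bar (400,213), rail (267,254). The side view shows the rail at (312,266) and the stand at (347,300).

Run:
```python
from h import *
z=np.load("/tmp/top0.npz"); p,d=z["p"],z["d"]; P=cloud("top",d); hsv=cv2.cvtColor(p,cv2.COLOR_RGB2HSV)
f,cx,cy,R,t=cam("top"); print("cam",-R.T@t,"f",f)
q=R@np.array([.222,.611,.23])+t; print("tcp px",q[:2]/q[2]*f+[cx,cy])
def box(m,zz,name):
    c=max(cv2.findContours(m.astype(np.uint8),0,2)[0],key=cv2.contourArea)
    w=ray("top",c[:,0],zz)[:,:2].astype(np.float32)
    r=cv2.minAreaRect(w*1000); print(name,r,np.round(cv2.boxPoints(r),1).tolist())
u,v=np.meshgrid(np.arange(640),np.arange(480))
def roi(a,b,c,e): return (u>=a)&(u<b)&(v>=c)&(v<e)
white=(hsv[...,1]<60)&(hsv[...,2]>130)
box(white&roi(230,305,225,285),.026,"rail")
box(white&roi(345,435,180,272),.014,"plinth")
for n,r in (("rail",roi(230,305,225,285)),): print(np.percentile(P[white&r][:,2],[5,50,95]))
hb=roi(345,435,180,272)&(P[...,2]>.165); box(hb,.2,"handle depth"); print(hb.sum(),P[hb].mean(0), P[hb][:,2].max())
red=roi(360,390,215,250)&((hsv[...,0]<8)|(hsv[...,0]>172))&(hsv[...,1]>150)
zl=np.percentile(P[red][:,2],[5,50,95]);print("red",zl)
box(red&(P[...,2]>.1),np.median(P[red][:,2]),"redlid")
g=roi(345,435,180,272)&(hsv[...,0]>60)&(hsv[...,0]<95)&(hsv[...,1]>100)
n,l,s,c=cv2.connectedComponentsWithStats(g.astype(np.uint8))
for i in range(1,n):
    if s[i,4]>30: print("green",s[i],ray("top",c[i],.12))
# obstacles higher
big=cv2.resize(p[170:320,50:510,::-1],None,fx=1.7,fy=1.7,interpolation=2)
a=cv2.resize(p[175:285,220:450,::-1],None,fx=3.4,fy=3.4,interpolation=2); cv2.imwrite("pics/a.png",a)
s=np.load("/tmp/side0.npz")["p"]; cv2.imwrite("pics/b.png",cv2.resize(s[215:385,250:410,::-1],None,fx=3.5,fy=3.5,interpolation=2))
for n,r in (("stamp",(225,250,205,225)),("purpleL",(190,220,255,280)),("purpleR",(424,456,288,310)),("mint",(460,500,195,225)),("gum",(255,328,120,215))):
    m=roi(*r)&(P[...,2]>.03); print(n,np.round(P[m].min(0),3),np.round(P[m].max(0),3))
print(P[300,250],P[240,330])
```

```text
cam [ 0.39330604 -0.07557292  1.22845889] f 505.80005454840995
tcp px [-28.9908023  395.74715263]
rail ((501.3008728027344, 62.22270202636719), (142.65621948242188, 27.71884536743164), 53.26310348510742) [[447.5, 13.399999618530273], [469.70001220703125, -3.200000047683716], [555.0999755859375, 111.0999984741211], [532.9000244140625, 127.69999694824219]]
plinth ((559.6136474609375, -235.1588897705078), (158.9624481201172, 159.13015747070312), 75.70077514648438) [[462.8999938964844, -292.5], [617.0999755859375, -331.79998779296875], [656.2999877929688, -177.8000030517578], [502.1000061035156, -138.5]]
[0.0176683  0.02568754 0.02992808]
handle depth ((558.9269409179688, -233.40599060058594), (83.35578155517578, 20.175395965576172), 31.069730758666992) [[518.0, -246.3000030517578], [528.4000244140625, -263.6000061035156], [599.7999877929688, -220.5], [589.4000244140625, -203.3000030517578]]
370 [ 0.54663561 -0.22254096  0.27859337] 1.228458890350441
red [0.08678646 0.12162956 0.12522508]
redlid ((535.4636840820312, -195.75772094726562), (40.51845169067383, 40.94939041137695), 42.932003021240234) [[506.70001220703125, -194.60000610351562], [534.5999755859375, -224.5], [564.2000122070312, -196.89999389648438], [536.4000244140625, -167.0]]
green [375 194  16  18 214] [[ 0.59751462 -0.20786277  0.12      ]]
green [403 200  19  18 265] [[ 0.58288003 -0.2743933   0.12      ]]
green [397 229  19  18 246] [[ 0.51825403 -0.25734342  0.12      ]]
stamp [0.581 0.117 0.03 ] [0.609 0.156 0.078]
purpleL [ 0.393 -0.076  0.03 ] [0.492 0.221 1.228]
purpleR [ 0.36  -0.355  0.03 ] [ 0.405 -0.076  1.228]
mint [ 0.393 -0.472  0.03 ] [ 0.614 -0.076  1.228]
gum [ 0.393 -0.09   0.03 ] [0.823 0.084 1.228]
[0.39038338 0.10497839 0.00054221] [ 0.53110857 -0.09211978 -0.00272735]
```

View pics/a.png

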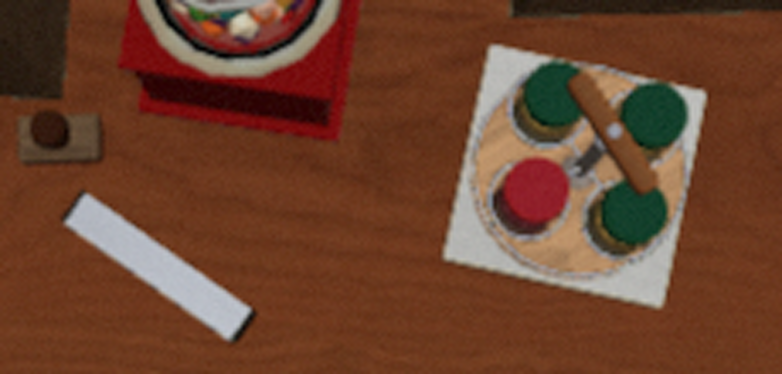

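View pics/b.png

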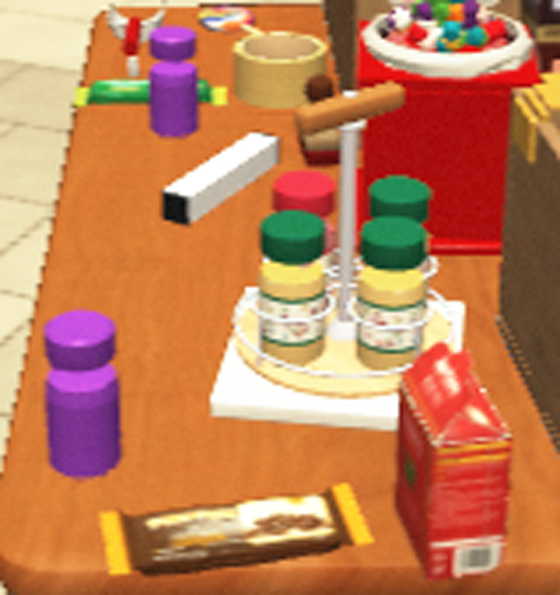

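```bash
cat > d.py <<'E'
# usage: d.py x y z toolx_yaw_deg : deltas in the tool frame now, and turn needed
import sys
from h import *
s=sense(); R=cv2.Rodrigues(s["eef_rot"])[0]; x,y,z,a=map(float,sys.argv[1:5])
D=np.array([x,y,z])-s["eef_pos"]; yaw=np.degrees(np.arctan2(R[1,0],R[0,0])); turn=-(a-yaw+180)%360; turn=(turn+0)%360-180 if False else -(((a-yaw)+180)%360-180)
c,sn=np.cos(np.radians(a)),np.sin(np.radians(a))
print("now",s["clock"],s["eef_pos"].round(4),"yaw",yaw.round(2),"tilt",R[2,2].round(4)); print("turn",np.radians(turn).round(4),"then d",np.round([D[0]*c+D[1]*sn,D[0]*sn-D[1]*c,-D[2]],4),"| d before turn",(R.T@D).round(4))
E
T='[[0,0,0,0.124],[0,0,0,0.124],[0,0,0,0.124],[0,0,0,0.124],[0,0,0,0.124]]'; : 
python3 -m crank '[[0,0,0,0.124],[0,0,0,0.124],[0,0,0,0.124],[0,0,0,0.124],[0,0,0,0.124],[0,0,0,0.124],[0,0,0,0.124],[0,0,0,0.124]]'
python3 -m crank '[[0,0,0,0.124],[0,0,0,0.124],[0,0,0,0.124],[0,0,0,0.124],[0,0,0,0.124],[0,0,0,0.124],[0,0,0,0.124]]'
python3 d.py .5013 .0622 .12 53.3
```

```text
clock: 0.77
eef_pos: [0.222, 0.6106, 0.2309]
eef_rot: [1.959, 2.456, -0.001]
ft_force: [0.4, 0.2, -0.2]
gripper_width: 0.0855
grasp_force: 0.0
clock: 1.35
eef_pos: [0.222, 0.6107, 0.2309]
eef_rot: [2.81, 1.404, -0.001]
ft_force: [-0.2, -0.3, -0.0]
gripper_width: 0.085
grasp_force: 0.0
now 1.35 [0.222  0.6107 0.2309] yaw 53.09 tilt -1.0
turn -0.0036 then d [-0.2728  0.5517  0.1109] | d before turn [-0.2708  0.5526  0.1112]
```

```bash
python3 -m crank '[[-0.017,0.0345,0,0],[-0.017,0.0345,0,0],[-0.017,0.0345,0,0],[-0.017,0.0345,0,0],[-0.017,0.0345,0,0],[-0.017,0.0345,0,0],[-0.017,0.0345,0,0],[-0.017,0.0345,0,0]]' | head -2
python3 -m crank '[[-0.017,0.0345,0,0],[-0.017,0.0345,0,0],[-0.017,0.0345,0,0],[-0.017,0.0345,0,0],[-0.017,0.0345,0,0],[-0.017,0.0345,0,0],[-0.017,0.0345,0,0],[-0.017,0.0345,0,0]]' | head -2
python3 -m crank '[[0,0,0.037,0],[0,0,0.037,0],[0,0,0.037,0],[0,0,0,0]]'
python3 d.py .5013 .0622 .004 53.3
```

```text
clock: 2.02
eef_pos: [0.3631, 0.3354, 0.2312]
clock: 2.68
eef_pos: [0.5039, 0.0616, 0.2312]
clock: 3.02
eef_pos: [0.4997, 0.0629, 0.1149]
eef_rot: [-2.804, -1.41, 0.013]
ft_force: [-2.4, -0.0, -1.1]
gripper_width: 0.0855
grasp_force: 0.0
now 3.0167 [0.4997 0.0629 0.1149] yaw 53.4 tilt -1.0
turn 0.0017 then d [0.0004 0.0017 0.1109] | d before turn [0.001  0.0025 0.1109]
```

```bash
python3 -m crank '[[0,0,0.037,0],[0,0,0.037,0],[0,0,0.02,0],[0,0,0.016,0],[0,0,0,0],[0,0,0,0]]' | head -4
python3 -m crank '[[0,0,0,0],[0,0,0,0],[0,0,0,0],[0,0,0,0],[0,0,0,0],[0,0,0,0],[0,0,0,0],[0,0,0,0]]' 0.01
python3 d.py .5013 .0622 .004 53.3
```

```text
clock: 3.52
eef_pos: [0.5038, 0.0638, 0.0111]
eef_rot: [-2.806, -1.413, 0.001]
ft_force: [0.6, -0.8, 0.3]
clock: 4.18
eef_pos: [0.5039, 0.0636, 0.0112]
eef_rot: [2.806, 1.412, 0.001]
ft_force: [-3.1, 0.1, 16.8]
gripper_width: 0.0247
grasp_force: 58.8
now 4.1833 [0.5039 0.0636 0.0112] yaw 53.44 tilt -1.0
turn 0.0025 then d [-0.0027 -0.0012  0.0072] | d before turn [-0.0027 -0.0012  0.0072]
```

```bash
python3 -m crank '[[0,0,-0.035,0],[0,0,-0.035,0],[0,0,0,-0.1],[0,0,0,-0.1],[0,0,0,-0.1],[0,0,0,-0.089],[0,0,0,0]]'
python3 d.py .4467 -.2045 .06 75.7
```

```text
clock: 4.77
eef_pos: [0.5035, 0.0636, 0.0805]
eef_rot: [2.476, 1.934, 0.0]
ft_force: [-0.9, 0.1, -2.3]
gripper_width: 0.0244
grasp_force: 60.9
now 4.7667 [0.5035 0.0636 0.0805] yaw 76.0 tilt -1.0
turn 0.0052 then d [-0.2738  0.0112  0.0205] | d before turn [-0.2739  0.0098  0.0205]
```

```bash
python3 -m crank '[[-0.0342,0.0012,0,0],[-0.0342,0.0012,0,0],[-0.0342,0.0012,0,0],[-0.0342,0.0012,0,0],[-0.0342,0.0012,0,0],[-0.0342,0.0012,0,0],[-0.0342,0.0012,0,0],[-0.0342,0.0012,0,0]]' | head -2
python3 -m crank '[[0,0,0,0],[0,0,0.03,0],[0,0,0.026,0],[0,0,0,0],[0,0,0,0]]'
python3 - <<'E'
from h import *
p,d=capture("top"); cv2.imwrite("pics/t1.png",cv2.resize(p[200:330,340:500,::-1],None,fx=4,fy=4,interpolation=2))
E
python3 d.py .4467 -.2045 .0112 75.7
```

```text
clock: 5.43
eef_pos: [0.4447, -0.2055, 0.0803]
clock: 5.85
eef_pos: [0.4444, -0.2034, 0.0237]
eef_rot: [-2.48, -1.924, 0.002]
ft_force: [0.7, 0.5, -1.0]
gripper_width: 0.0245
grasp_force: 60.8
now 5.9 [ 0.4452 -0.2037  0.0246] yaw 75.65 tilt -1.0
turn -0.0008 then d [-0.0004  0.0016  0.0134] | d before turn [-0.0004  0.0016  0.0134]
```

View pics/t1.png

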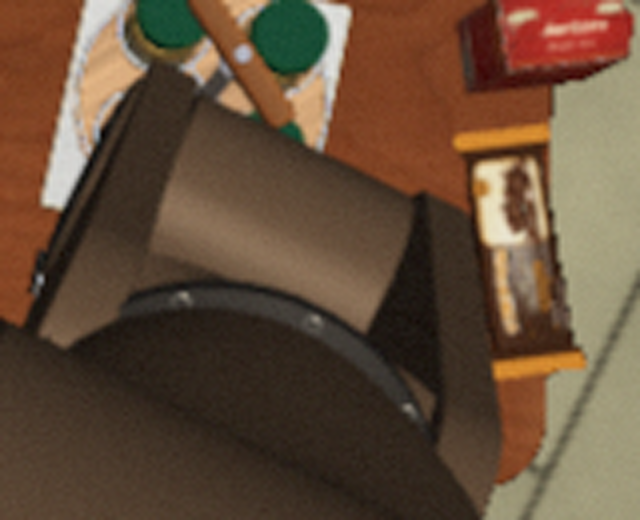

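The arm hides the rail from above (wrist across (250,300)); the plinth and handle are undisturbed. Set it down and back off.

```bash
python3 -m crank '[[0,0,0.008,0],[0,0,0.0045,0],[0,0,0,0],[0,0,0,0]]'
python3 -m crank '[[0,0,0,0],[0,0,0,0],[0,0,0,0],[0,0,0,0]]' 0.036
python3 -m crank '[[0,0,-0.03,0],[0,0,-0.03,0],[0,0,-0.03,0],[-0.03,-0.03,-0.01,0],[-0.03,-0.03,0,0],[0,-0.04,0,0],[0,-0.04,0,0]]'
```

```text
clock: 6.23
eef_pos: [0.4456, -0.2039, 0.0121]
eef_rot: [2.48, 1.928, 0.0]
ft_force: [0.2, 1.8, -1.9]
gripper_width: 0.0243
grasp_force: 60.9
clock: 6.57
eef_pos: [0.4456, -0.204, 0.012]
eef_rot: [2.48, 1.928, 0.0]
ft_force: [-0.5, -0.1, -0.1]
gripper_width: 0.0363
grasp_force: 0.0
clock: 7.15
eef_pos: [0.2962, -0.227, 0.1117]
eef_rot: [2.48, 1.926, 0.0]
ft_force: [-0.4, -0.6, -0.3]
gripper_width: 0.0358
grasp_force: 0.0
```

Run:
```python
from h import *
a=capture("top")[0]; b=capture("side")[0]
A=cv2.resize(a[180:330,340:480,::-1],(420,450)); B=cv2.resize(b[230:380,250:390,::-1],(380,450))
cv2.imwrite("pics/t2.png",np.hstack([A,B]))
```

```text
(no output)
```

View pics/t2.png

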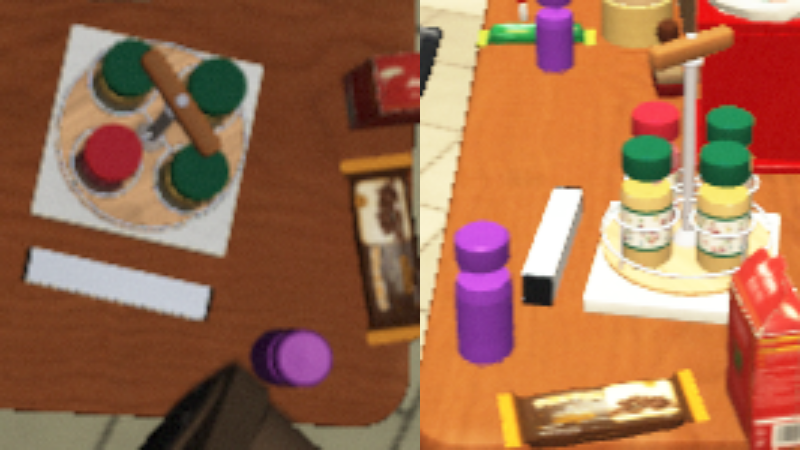

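Top crop: rail (118,283) lies parallel to the front edge, shifted towards the left; the purple jar is close to the gripper. Measuring the lateral offset.

```bash
cat > m.py <<'E'
from h import *
def meas(plinth=True):
    p,d=capture("top"); hsv=cv2.cvtColor(p,cv2.COLOR_RGB2HSV); w=((hsv[...,1]<60)&(hsv[...,2]>130)).astype(np.uint8)
    w[:, :340]=0; w[:,440:]=0; w[:175]=0; w[310:]=0
    n,l,s,c=cv2.connectedComponentsWithStats(w)
    return p,hsv,l,s,c
if __name__=="__main__":
    p,hsv,l,s,c=meas()
    C=np.array([559.4,-234.8]); a=np.radians(-14.3); ex=np.array([np.cos(a),np.sin(a)]); ey=np.array([-np.sin(a),np.cos(a)])
    for i in np.argsort(-s[1:,4])[:3]+1:
        if s[i,4]<60: continue
        k=cv2.findContours((l==i).astype(np.uint8),0,2)[0][0][:,0]
        for zz in (.014,.026):
            q=ray("top",k,zz)[:,:2].astype(np.float32)*1000; r=cv2.minAreaRect(q); m=np.array(r[0])-C
            print(s[i],zz,np.round(r[0]+r[1]+(r[2],),1),"plinth frame",(m@ex).round(1),(m@ey).round(1))
    cv2.imwrite("/tmp/last.png",p[:,:,::-1])
E
python3 m.py
python3 - <<'E'
from h import *
a=cv2.imread("/tmp/last.png")[:,:,::-1]; h=cv2.cvtColor(a,cv2.COLOR_RGB2HSV)
m=((h[...,0]>130)&(h[...,0]<165)&(h[...,1]>60)).astype(np.uint8); m[:,:415]=0; m[:270]=0
v,u=np.nonzero(m); print("purple",u.min(),u.max(),v.min(),v.max(),ray("top",[[u.mean(),v.mean()]],.09))
E
python3 d.py .431 -.202 .1117 -14.3
```

```text
[ 351  188   77   77 1384] 0.014 [ 559.6 -235.2  159.   159.1   75.7] plinth frame 0.3 -0.3
[ 351  188   77   77 1384] 0.026 [ 557.9 -233.6  157.4  157.5   75.7] plinth frame -1.7 0.8
[349 263  61  24 722] 0.014 [ 443.4 -206.6  145.5   28.7   75.6] plinth frame -119.3 -1.3
[349 263  61  24 722] 0.026 [ 442.9 -205.3  144.1   28.4   75.6] plinth frame -120.1 -0.2
purple 424 450 290 308 [[ 0.38189419 -0.32619875  0.09      ]]
now 7.3 [ 0.2944 -0.225   0.1115] yaw 75.61 tilt -1.0
turn 1.5692 then d [ 0.1267 -0.056  -0.0002] | d before turn [ 0.0562  0.1267 -0.0004]
```

```bash
python3 -m crank '[[0,0,0,0.121],[0,0,0,0.121],[0,0,0,0.121],[0,0,0,0.121],[0,0,0,0.121],[0,0,0,0.121],[0,0,0,0.121],[0,0,0,0.121]]' 0.06 | head -2
python3 -m crank '[[0,0,0,0.121],[0,0,0,0.121],[0,0,0,0.121],[0,0,0,0.121],[0,0,0,0.117],[0,0,0,0],[0,0,0,0]]'
python3 d.py .4103 -.197 .004 -14.3
```

```text
clock: 7.97
eef_pos: [0.2982, -0.2267, 0.1115]
clock: 8.55
eef_pos: [0.2979, -0.2265, 0.1114]
eef_rot: [3.118, -0.381, 0.001]
ft_force: [-1.2, 0.2, 0.3]
gripper_width: 0.06
grasp_force: 0.0
now 8.55 [ 0.2979 -0.2265  0.1114] yaw -13.93 tilt -1.0
turn 0.0065 then d [ 0.1017 -0.0564  0.1074] | d before turn [ 0.102  -0.0557  0.1075]
```

```bash
python3 -m crank '[[0.034,-0.019,0,0.0065],[0.034,-0.019,0,0],[0.034,-0.0185,0,0],[0,0,0,0],[0,0,0.037,0],[0,0,0.037,0],[0,0,0.0325,0],[0,0,0,0]]'
python3 -m crank '[[0,0,0,0],[0,0,0,0]]'
python3 d.py .4461 -.2061 .004 -14.3
```

```text
clock: 9.22
eef_pos: [0.4077, -0.1953, 0.0003]
eef_rot: [-3.115, 0.39, 0.01]
ft_force: [-1.3, 1.4, -0.3]
gripper_width: 0.06
grasp_force: 0.0
clock: 9.38
eef_pos: [0.4106, -0.1971, 0.006]
eef_rot: [3.117, -0.395, 0.001]
ft_force: [0.1, -0.5, 0.3]
gripper_width: 0.0599
grasp_force: 0.0
now 9.3833 [ 0.4106 -0.1971  0.006 ] yaw -14.43 tilt -1.0
turn -0.0023 then d [ 0.0367 -0.0001  0.002 ] | d before turn [ 0.0367 -0.0002  0.002 ]
```

```bash
python3 -m crank '[[0.005,0,0,0.002],[0.005,0,0,0],[0.005,0,0,0],[0.005,0,0,0],[0.005,0,0,0],[0.005,0,0,0],[0,0,0,0]]'
python3 -m crank '[[0.002,0,0,0],[0.002,0,0,0],[0,0,0,0],[0,0,0,0]]'
python3 -m crank '[[0.001,0,0,0],[0,0,0,0],[0,0,0,0]]'
python3 d.py .4461 -.2061 .004 -14.3
```

```text
clock: 9.97
eef_pos: [0.4406, -0.205, 0.0051]
eef_rot: [3.115, -0.4, 0.002]
ft_force: [-0.3, -0.3, 1.1]
gripper_width: 0.0598
grasp_force: 0.0
clock: 10.3
eef_pos: [0.4431, -0.2055, 0.0048]
eef_rot: [3.116, -0.401, 0.0]
ft_force: [0.2, -0.0, -0.3]
gripper_width: 0.0604
grasp_force: 0.0
clock: 10.55
eef_pos: [0.4439, -0.2057, 0.0048]
eef_rot: [-3.116, 0.401, 0.0]
ft_force: [-1.1, -0.6, -0.5]
gripper_width: 0.0601
grasp_force: 0.3
now 10.55 [ 0.4439 -0.2057  0.0048] yaw -14.65 tilt -1.0
turn -0.0062 then d [ 0.0022 -0.0002  0.0008] | d before turn [ 0.0022 -0.0002  0.0008]
```

```bash
python3 -m crank '[[0.0015,0,0,0],[0,0,0,0],[0,0,0,0]]' | grep -E "pos|for"
python3 -m crank '[[0.001,0,0,0],[0,0,0,0],[0,0,0,0]]'| grep -E "pos|for"
python3 -m crank '[[0.001,0,0,0],[0,0,0,0],[0,0,0,0]]'| grep -E "pos|for"
python3 m.py
```

```text
eef_pos: [0.4455, -0.2062, 0.0049]
ft_force: [-0.6, 0.7, 0.8]
grasp_force: 0.2
eef_pos: [0.4464, -0.2064, 0.0049]
ft_force: [-1.1, 0.7, 0.0]
grasp_force: 0.3
eef_pos: [0.4473, -0.2066, 0.0049]
ft_force: [-2.2, -0.5, -0.1]
grasp_force: 0.8
[351 188  32  73 573] 0.014 [ 563.8 -176.3   45.6  180.1   74.5] plinth frame -10.2 57.8
[351 188  32  73 573] 0.026 [ 562.1 -175.3   45.2  178.4   74.5] plinth frame -12.1 58.4
[412 200  16  38 161] 0.014 [ 576.9 -307.9   26.7   90.    75.6] plinth frame 35.0 -66.5
[412 200  16  38 161] 0.026 [ 575.1 -305.6   26.4   89.1   75.6] plinth frame 32.7 -64.7
```

```bash
python3 -m crank '[[0.001,0,0,0],[0,0,0,0],[0,0,0,0]]' | grep -E "pos|for"
python3 -m crank '[[0.001,0,0,0],[0,0,0,0],[0,0,0,0]]'| grep -E "pos|for"
python3 - <<'E'
from h import *
b=capture("side")[0]
cv2.imwrite("pics/s3.png",cv2.resize(b[240:350,270:400,::-1],None,fx=5,fy=5,interpolation=2))
E
```

```text
eef_pos: [0.4476, -0.2066, 0.0048]
ft_force: [-5.3, -0.5, 1.8]
grasp_force: 2.8
eef_pos: [0.4476, -0.2065, 0.0047]
ft_force: [-10.2, -1.5, 6.3]
grasp_force: 4.8
```

View pics/s3.png

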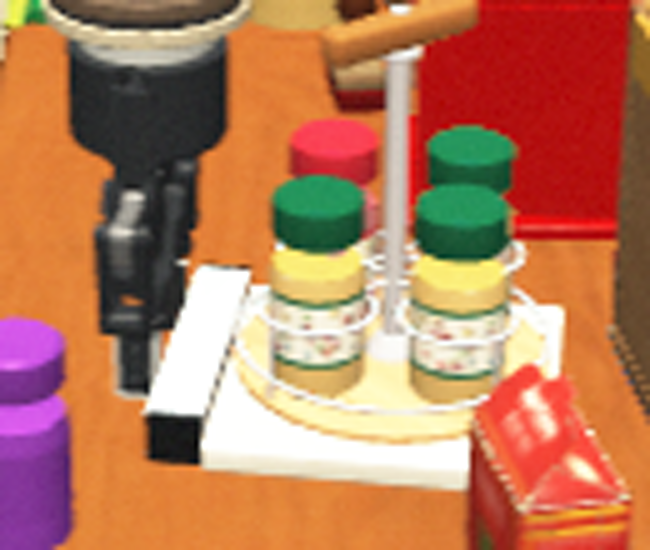

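Contact reached at 10 N; the rail (200,350) sits flush along the plinth front. Back off, rise and re-measure.

```bash
python3 -m crank '[[-0.01,0,0,0],[-0.03,0,0,0],[-0.02,0,-0.03,0],[0,0,-0.04,0],[0,0,-0.04,0],[-0.04,0,0,0],[-0.04,0,0,0],[0,0,0,0]]' 0.085
python3 m.py
python3 - <<'E'
from h import *
a=cv2.imread("/tmp/last.png")[:,:,::-1].astype(int)
# along-edge profile is irrelevant; gap check: sample brightness across the joint at several y
C=np.array([.5595,-.235]); t=np.radians(-14.3); ex=np.array([np.cos(t),np.sin(t)]); ey=np.array([-ex[1],ex[0]])
f,cx,cy,R,tt=cam("top")
for y in(-.07,-.04,.04,.07):
    o=[]
    for x in np.arange(-.115,-.069,.003):
        q=C+ex*x+ey*y; k=R@np.r_[q,.02]+tt; u,v=(k[:2]/k[2]*f+[cx,cy]); o.append(int(cv2.getRectSubPix(a[...,2].astype(np.float32),(1,1),(u,v))[0,0]))
    print(y,o)
E
python3 d.py .5594 -.2345 .26 31.1
```

```text
clock: 12.57
eef_pos: [0.3064, -0.1679, 0.1148]
eef_rot: [-3.114, 0.4, 0.008]
ft_force: [-2.1, 1.0, -1.3]
gripper_width: 0.0849
grasp_force: 0.0
[ 351  188   77   88 1993] 0.014 [ 546.6 -232.   158.7  186.2   75.7] plinth frame -13.1 -0.4
[ 351  188   77   88 1993] 0.026 [ 545.1 -230.4  157.2  184.4   75.7] plinth frame -15.0 0.7
-0.07 [31, 29, 43, 120, 193, 204, 193, 191, 199, 198, 192, 193, 184, 191, 191, 189]
-0.04 [34, 31, 55, 145, 205, 207, 205, 205, 207, 204, 205, 200, 178, 188, 190, 190]
0.04 [31, 34, 48, 142, 193, 199, 200, 200, 202, 200, 200, 201, 181, 179, 182, 184]
0.07 [31, 29, 64, 131, 164, 176, 168, 158, 170, 181, 170, 158, 158, 185, 184, 184]
now 12.6167 [ 0.31   -0.1699  0.115 ] yaw -14.71 tilt -1.0
turn -0.7994 then d [ 0.1802  0.1842 -0.145 ] | d before turn [ 0.2574 -0.0009 -0.1455]
```

Run:
```python
from h import *
a=cv2.imread("/tmp/last.png")[:,:,1].astype(np.float32)
C=np.array([.5595,-.235]); t=np.radians(-14.3); ex=np.array([np.cos(t),np.sin(t)]); ey=np.array([-ex[1],ex[0]]); f,cx,cy,R,tt=cam("top")
def ends(x,z,lim):
    ys=np.arange(-lim,lim+1e-4,.0005); o=[]
    for y in ys:
        q=C+ex*x+ey*y; k=R@np.r_[q,z]+tt; u,v=(k[:2]/k[2]*f+[cx,cy]); o.append(cv2.getRectSubPix(a,(1,1),(float(u),float(v)))[0,0])
    m=ys[np.array(o)>120]; return m.min()*1e3,m.max()*1e3,(m.min()+m.max())*500
for x in(-.1,-.095,-.09,-.085): print("rail",ends(x,.026,.11))
for x in(-.07,-.06,.06,.07): print("plinth",ends(x,.014,.11))
```

```text
rail (np.float64(-71.49999999999997), np.float64(72.00000000000016), np.float64(0.25000000000009737))
rail (np.float64(-71.49999999999997), np.float64(71.00000000000016), np.float64(-0.24999999999990308))
rail (np.float64(-71.99999999999997), np.float64(72.00000000000016), np.float64(9.71445146547012e-14))
rail (np.float64(-71.49999999999997), np.float64(71.50000000000016), np.float64(9.71445146547012e-14))
plinth (np.float64(-79.99999999999997), np.float64(79.50000000000017), np.float64(-0.24999999999990308))
plinth (np.float64(-80.49999999999997), np.float64(79.50000000000017), np.float64(-0.4999999999999033))
plinth (np.float64(-79.99999999999997), np.float64(79.00000000000017), np.float64(-0.4999999999999033))
plinth (np.float64(-79.49999999999997), np.float64(79.50000000000017), np.float64(9.71445146547012e-14))
```

```bash
python3 -m crank '[[0,0,-0.04,0],[0,0,-0.04,0],[0,0,-0.04,0],[0,0,-0.0255,0],[0.04,0,0,0],[0.04,0,0,0],[0.04,0,0,0],[0.04,0,0,0]]' | head -2
python3 -m crank '[[0.04,0,0,-0.0],[0,0,0,-0.115],[0,0,0,-0.115],[0,0,0,-0.115],[0,0,0,-0.115],[0,0,0,-0.115],[0,0,0,-0.115],[0,0,0,-0.11]]' | head -2
python3 -m crank '[[0,0,0,0],[0,0,0,0]]' | head -3
python3 d.py .5593 -.2345 .174 31.1
```

```text
clock: 13.28
eef_pos: [0.471, -0.2127, 0.2607]
clock: 13.95
eef_pos: [0.5077, -0.2224, 0.2601]
clock: 14.12
eef_pos: [0.5076, -0.2223, 0.2602]
eef_rot: [3.027, 0.839, 0.001]
now 14.1167 [ 0.5076 -0.2223  0.2602] yaw 30.98 tilt -1.0
turn -0.002 then d [0.038  0.0371 0.0862] | d before turn [0.0381 0.037  0.0862]
```

```bash
python3 -m crank '[[0.019,0.0185,0,0],[0.019,0.0185,0,0],[0,0,0,0],[0,0,0.03,0],[0,0,0.03,0],[0,0,0.0262,0],[0,0,0,0],[0,0,0,0]]'
python3 d.py .5593 -.2345 .174 31.1
```

```text
clock: 14.78
eef_pos: [0.5583, -0.234, 0.1735]
eef_rot: [-3.025, -0.84, 0.003]
ft_force: [-0.6, -0.5, 0.4]
gripper_width: 0.0849
grasp_force: 0.0
now 14.7833 [ 0.5583 -0.234   0.1735] yaw 31.04 tilt -1.0
turn -0.0011 then d [ 0.0006  0.001  -0.0005] | d before turn [ 0.0006  0.001  -0.0005]
```

```bash
python3 -m crank '[[0,0.0008,0,0],[0,0,0,0],[0,0,0,0],[0,0,0,0],[0,0,0,0],[0,0,0,0],[0,0,0,0],[0,0,0,0]]' 0.005
python3 -m crank '[[0,0,0,0],[0,0,0,0]]'
python3 d.py .5593 -.2345 .174 31.1; python3 -c "
from h import *; print(sense()['wrist_torque'])"
```

```text
clock: 15.45
eef_pos: [0.5602, -0.236, 0.1751]
eef_rot: [3.024, 0.844, 0.002]
ft_force: [0.7, -4.9, 5.1]
gripper_width: 0.0149
grasp_force: 60.0
clock: 15.62
eef_pos: [0.5602, -0.236, 0.1751]
eef_rot: [3.024, 0.844, 0.002]
ft_force: [0.1, -5.4, 4.7]
gripper_width: 0.0149
grasp_force: 60.0
now 15.6167 [ 0.5602 -0.236   0.1751] yaw 31.18 tilt -1.0
turn 0.0014 then d [-0.     -0.0017  0.0011] | d before turn [-0.     -0.0017  0.0011]
[-0.7770455   0.02820491  0.03825678]
```

```bash
python3 -m crank '[[0,0.0005,0,-0.05],[0,0,0,-0.07],[0,0,0,-0.07],[0,0,0,-0.07],[0,0,0,-0.07],[0,0,0,-0.07]]' | grep -E "pos|for"
python3 -m crank '[[0,0,0,-0.07],[0,0,0,-0.07],[0,0,0,-0.07],[0,0,0,-0.07],[0,0,0,-0.06],[0,0,0,-0.0367],[0,0,0,0],[0,0,0,0]]'
python3 d.py .5593 -.2345 .174 75.7
python3 - <<'E'
from h import *
a=capture("top")[0]; b=capture("side")[0]; np.savez("/tmp/e.npz",a=a,b=b)
A=cv2.resize(a[170:290,330:450,::-1],(400,400)); B=cv2.resize(b[230:350,270:390,::-1],(400,400))
cv2.imwrite("pics/e.png",np.hstack([A,B]))
E
```

```text
eef_pos: [0.5605, -0.2363, 0.1751]
ft_force: [1.0, -4.8, 6.1]
grasp_force: 60.0
clock: 16.78
eef_pos: [0.5608, -0.2364, 0.1751]
eef_rot: [2.478, 1.926, 0.002]
ft_force: [4.2, -5.5, 3.2]
gripper_width: 0.015
grasp_force: 59.7
now 16.7833 [ 0.5608 -0.2364  0.1751] yaw 75.7 tilt -1.0
turn 0.0 then d [ 0.0015 -0.002   0.0011] | d before turn [ 0.0015 -0.002   0.0011]
```

View pics/e.png

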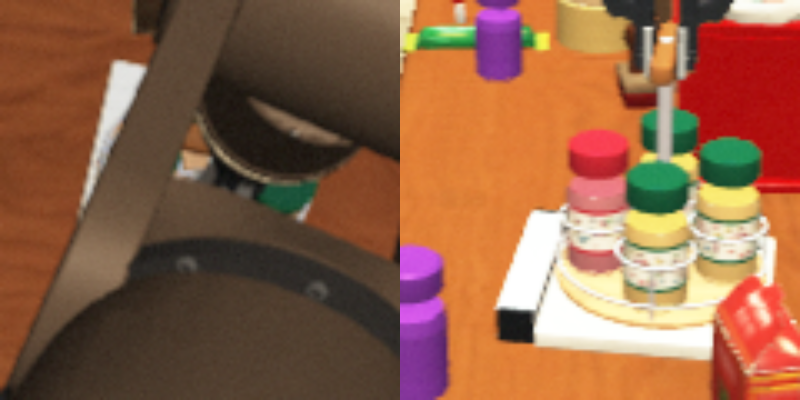

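Run:
```python
from h import *
b=np.load("/tmp/e.npz")["b"]; h=cv2.cvtColor(b,cv2.COLOR_RGB2HSV); pts=[]
for nm,m in(("red",((h[...,0]<6)|(h[...,0]>170))&(h[...,1]>140)),("green",(h[...,0]>60)&(h[...,0]<90)&(h[...,1]>150))):
    m=m.astype(np.uint8); m[:262]=0; m[300:]=0; m[:,:310]=0; m[:,380:]=0
    if nm=="red": m[:,342:]=0
    n,l,s,c=cv2.connectedComponentsWithStats(m)
    for i in range(1,n):
        if s[i,4]>40:
            q=ray("side",[c[i]],.114)[0]*1000; print(nm,s[i],q.round(1)); pts.append((nm,q[:2]))
g=max((p for n,p in pts if n=="green"),key=lambda p:p[0]); r=pts[0][1]; D=g-r; print("dir",np.degrees(np.arctan2(D[1],D[0])),np.hypot(*D))
print(sense()["wrist_torque"],sense()["joint_torque"][5])
```

```text
red [320 269  19  15 236] [ 516.1 -230.5  114. ]
green [352 263   7  13  76] [ 582.  -200.4  114. ]
green [361 272  16  14 205] [ 604.7 -253.8  114. ]
green [339 279  17  15 228] [ 549.5 -286.4  114. ]
dir -14.71971577623318 91.56789569409499
[-0.81531449 -0.29315879  0.06414317] 0.005373026942834258
```

```bash
python3 -c "
from bench import finish_job; print(finish_job())"
```

```text
the job is handed in; nothing more can be done
None
```

The price rail is flush against the plinth's front edge, centred to about 0.5 mm; its ticket side should face out (the back face showed plain, but I never saw the yellow strip itself). The red-lidded jar is at the front, within about half a degree of square, the handle is still gripped at 60 N, and the job was handed in at about 17 s.

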